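Stow the antenna spreader in the half-open drawer and bar it

TASK

Put the white nylon antenna spreader away in the small blue-topped drawer unit: the drawer only opens part way, so work the spreader in under the top board until it lies flat on the drawer floor. Then push the drawer fully home without slamming it, and only after that swing the brass bar down across the drawer front until it rests in its catch. Leave the other tools and instruments where they are.

Things in the scene. Friction and masses are not known exactly. Their poses are not given: they have to be found in the camera images.
- cabinet: Fixed grey drawer unit with a blue top board, 210 deep (x) x 200 wide (y) x 88 high (mm). Origin: centre of its underside, on the desk. Local +x points to its back; the front face is at local x = -105. The drawer slides out to local -x. The underside of the 20 thick top board, 68 above the desk, roofs the drawer behind the face.
- drawer (a joint): Drawer travel in m: 0 home (front flush with the face), stop at 0.110, starts about 0.10 to 0.108. Friction 2 N, damping 8 N s/m, no spring. Pale front panel 127 wide, 8 thick, upper edge 62 mm above the desk, as the 6 mm side walls. Drawn out by q, the gap from the inside of the front panel to the edge of the top board is q - 8 mm: shorter than the spreader.
- drawer_floor (a point): Centre of the drawer's inner floor, 12 mm above the desk; moves with the drawer; axes as the cabinet's. The inside is 185 long (x) x 115 wide (y) x 50 deep. From here the inside of the front panel is at x = -92.5, that of the rear wall at +92.5 mm.
- drawer_push (a point): Dark disc on the drawer's front face, at local y = -40, 38 mm above the desk: a good place to push. Moves with the drawer; axes as the cabinet's. The brass catch beside it is a U, local y -3 to +9 mm, that sticks 24 mm out of the front, lip top 48 mm above the desk.
- spreader: White nylon bar with small black holes near the ends, 150 long (x) x 18 x 18 mm, 60 g, loose, lying flat on the desk. Origin: centre of its underside. Both ends alike.
- spreader_mid (a point): Centre of the spreader, 9 mm above its underside; axes as the spreader's.
- bar (a joint): Angle in rad of the brass swing bar, pivoted on the left (+y) front post about the cabinet's x: 0 = level across the drawer front, pointing to local -y, lying in the catch; 1.57 = upright, open; stop at 2.0. Starts about upright, stays where left (friction 0.05 N m). Bar 98 long, 16 high, 8 thick (local x -121 to -113 mm).
- bar_pivot (a point): Pivot of the bar, on the middle of its thickness: cabinet local (-117, +83, 45) mm. Fixed to the cabinet, axes as the cabinet's.
- bar_knob (a point): Centre of the red knob (14 dia, 14 long, pointing to local -x) at the free end of the bar, 95 mm from the pivot.
- crimper: Bystander: chrome crimping tool with two handles, about 200 x 70 x 18 mm, loose. Origin: underside, near its middle.
- heatsink: Bystander: green finned heat sink 80 x 60 x 32 mm, loose. Origin: centre of the underside.
- meter: Bystander: black power meter 100 x 90 x 75 mm, loose. Origin: centre of the underside.
- screwdriver: Bystander: screwdriver, 180 mm long, loose, lying on the desk. Origin: underside of its middle.
Things that resemble listed ones, but are neither listed nor needed, are in the scene too. Of the things that look like the spreader, the smallest one is meant.

How it is judged:
On the way, in this order (a step that is already met when the one before it is completed fails the run):
1. the spreader lies flat on the drawer floor, the drawer still open (z of spreader_mid in the frame of drawer_floor between 0.004 and 0.016 m and x of spreader_mid in the frame of drawer_floor between -0.09 and 0.09 m and y of spreader_mid in the frame of drawer_floor between -0.055 and 0.055 m and angle between spreader_mid's own x axis and vertical between 1.45 and 1.69 rad and value of joint drawer above 0.03 m), for 0.2 s.
2. the drawer is pushed fully home (value of joint drawer below 0.003 m), for 0.1 s.
3. the bar rests in its catch (value of joint bar below 0.06 rad), for 0.1 s.
At the end, for the whole second after the job is handed in: The spreader lies flat (within about 7 degrees) and at rest on the floor inside the drawer, the drawer is home to within 4 mm, and the bar is down in its catch to within 0.07 rad (z of spreader_mid in the frame of drawer_floor between 0.004 and 0.016 m and x of spreader_mid in the frame of drawer_floor between -0.09 and 0.09 m and y of spreader_mid in the frame of drawer_floor between -0.055 and 0.055 m and angle between spreader_mid's own x axis and vertical between 1.45 and 1.69 rad and linear speed of spreader below 0.02 m/s and value of joint drawer below 0.004 m and value of joint bar below 0.07 rad); the robot touches nothing.
It fails at once if the bar is swung down while the drawer is still open (value of joint bar below 0.7 rad and value of joint drawer above 0.015 m).
It fails at once if the drawer is slammed (faster than 0.4 m/s) (velocity of joint drawer below -0.4 m/s).
It fails at once if a bystander (crimping tool, heat sink, meter or screwdriver) is moved by more than 25 mm (distance of any of crimper, heatsink, meter, screwdriver from where it was at the start of the episode above 0.025 m).
It also fails if it takes over 62 s, if anything falls off the work surface, if the arm or the gripper's body presses on something with over 40 N, if the wrist force passes 120 N, or if a joint passes its speed limit or range.

ROBOT

A 6-joint arm with a two-finger parallel gripper is mounted at the origin on the work surface. World frame = base frame: x ahead of the robot, y to its left, z up, the work surface at z = 0. Lengths are in m, angles in rad, forces in N, time in s.
With the tool pointing down it reaches from about 0.325 to 0.75 m from the base axis. Payload 7.6 kg.
Tool frame: the origin (TCP) lies on the centre line of the jaws, within the pads' length; the fingertips stand 25 mm ahead of it and the grasp point (between the pads) lies 6 mm ahead of it; z points along the fingers, y is the line along which they close (so a half turn about z gives the same grasp; the last joint's range is limited). The gripper opens to 85 mm and grips with 20 to 120 N. Pads are 22 mm wide; open, the fingers measure 114 mm over their backs; the gripper's body (76 mm by 85 mm) begins 54 mm behind the grasp point. The pads swing forward as they close: fully open they stand 13 mm farther back than shut.
Start: joints at [1.197, 0.052, 1.401, -0, 1.689, -0.07], TCP at [0.157, 0.501, 0.256] pointing down, gripper open.
Joint ranges: [-2.9, 2.9], [-0.91, 2.17], [0.12, 2.37], [-1.06, 4.2], [0.26, 2.73], [-2.93, 2.93]. Speed limits (rad/s): [2.57, 2.57, 3.01, 3.14, 3.14, 3.14].

INTERFACE

Orientations are given as [roll, pitch, yaw] about the fixed x, y, z axes, in that order (R = Rz(yaw) Ry(pitch) Rx(roll)).
In Python, from station import arm, vision gives the robot as it stands.
- The arm moves only by the tool servo_tool, never from a script. Its argument "moves" is a list of rows, each a list of 5 numbers: the opening, from 0 (shut) to 1 (fully open), then the shift along the tool's x, y, z in mm, then the turn about the tool's z in degrees. In form: [[hand, tx, ty, tz, spin], ...]. A call has 1 to 10 rows; each row shifts and turns the commanded pose from where the row before left it, along the tool's axes as they then stand; what a row does not reach is not made up. A row lasts 1/12 s, in which the tool goes at most 41.7 mm and 7.16 degrees, less where a joint would pass 70% of its speed; a pose out of reach is approached as far as the arm can. A call is refused whole if a number of a shift passes 41.7 or a number of a turn 7.16, either way. A call with a gripper value outside its range is refused whole. The fingers move at their own pace and stop on an object; the grip force is fixed at half the most. Time passes only in rows, so rows that do not move let the fingers close. It gives the time, the measured TCP pose, the force, the opening and the grip force at its end, in the units of the state.
- arm.observe(): the state, without advancing time (a new reading comes with each control period).
- vision.read_camera(name): name is "scene" or "top" or "wrist"; returns a dict with "frame" (400x640x3 uint8, blue, green, red), "mtx" (3x3 intrinsics, pixels), "cam_to_world" (4x4, takes a point from camera to world coordinates). Camera axes: x right, y down, z forward; pixel columns grow to the right and rows downward; lengths in m; the calibration is good to about 2 mm. A picture is of the moment at which its call begins. There is no depth.
- arm.sign_off(): hands the job in; it is judged then, once.
The state is a dict: "clock": time; "qpos": joint angles; "joint_vel": joint speeds; "joint_torque": joint torques, N m; "tcp_pos": TCP position; "ee_rot": TCP orientation; "wrist_force": force on the tool from outside, world axes, zero at the start; "wrist_torque": the same for the moment, N m; "grip_width": opening from 0.0 (shut) to 1.0 (fully open); "finger_force": force on a finger pad.
Only numpy, scipy, OpenCV 4.12 (cv2) and the standard library are available. Lean on these libraries where they do the work, as an engineer would, in place of code of your own. Each camera call takes 0.05 s, during which the arm holds its last target. There are 200 camera calls.

## Working session

There is one attempt and no reset: what is moved stays moved. The work goes in short steps, Python scripts to look and compute and a tool call to move; the robot and the scene stay as the last step left them, time stands still between calls to the robot, and variables do not carry over. Pictures are saved under pics/ and viewed, at most 10 in all, crops included, and the job is handed in when it is done.

Besides the shell and the picture viewer there is one more tool, called by a JSON object that holds its "method" and its "body". servo_tool: Moves the arm, as the interface text tells. Its arguments: {"type":"object","properties":{"moves":{"type":"array","items":{"type":"array","items":{"type":"number"}}}},"required":["moves"]}

```bash
mkdir -p pics; cat > h.py <<'E'
import numpy as np, cv2
from station import arm, vision
def snap(n,f):
    c=vision.read_camera(n); cv2.imwrite(f'pics/{f}.png',c['frame']); np.savez(f'pics/{f}.npz',K=c['mtx'],T=c['cam_to_world']); return c
def ray(f,u,v):
    d=np.load(f'pics/{f}.npz'); r=d['T'][:3,:3]@np.linalg.solve(d['K'],[u,v,1.]); return d['T'][:3,3],r
def onz(f,u,v,z):
    o,r=ray(f,u,v); return o+r*(z-o[2])/r[2]
def tri(*obs):
    A=np.zeros((3,3));b=np.zeros(3)
    for o in obs:
        p,r=ray(*o); r=r/np.linalg.norm(r); M=np.eye(3)-np.outer(r,r); A+=M;b+=M@p
    return np.linalg.solve(A,b)
def proj(f,P):
    d=np.load(f'pics/{f}.npz'); c=np.linalg.inv(d['T'])@np.r_[P,1]; p=d['K']@c[:3]; return p[:2]/p[2]
E
python3 - <<'E'
from h import *
a=snap('scene','s1');b=snap('top','t1')
for f in 's1','t1':
    d=np.load(f'pics/{f}.npz');print(d['K'].round(1),d['T'].round(3))
    im=cv2.imread(f'pics/{f}.png');cv2.imwrite(f'pics/{f}b.png',cv2.resize(im,(800,500)))
print(arm.observe())
E
```

```text
[[453.1   0.  318. ]
 [  0.  453.1 198.7]
 [  0.    0.    1. ]] [[-0.719  0.529 -0.45   1.12 ]
 [ 0.694  0.555 -0.458  0.614]
 [ 0.007 -0.642 -0.767  1.077]
 [ 0.     0.     0.     1.   ]]
[[369.2   0.  316.3]
 [  0.  369.2 196.1]
 [  0.    0.    1. ]] [[-0.016 -0.981  0.194  0.286]
 [-1.     0.018  0.006 -0.008]
 [-0.01  -0.194 -0.981  1.291]
 [ 0.     0.     0.     1.   ]]
{'clock': 0.1, 'qpos': array([ 1.19668944e+00,  5.27960676e-02,  1.40161828e+00, -1.27780903e-05,
        1.68860530e+00, -7.03122399e-02]), 'joint_vel': array([ 0.00039262, -0.00341612, -0.00120645, -0.00117968, -0.00130698,
        0.00189053]), 'joint_torque': array([ 1.41993925e-03, -3.82583356e+01, -3.60983956e+01, -7.41223266e-05,
        4.77964670e-03,  2.44631008e-05]), 'tcp_pos': array([0.15695237, 0.50074637, 0.25554744]), 'ee_rot': array([-3.14016829e+00, -8.75921681e-05,  2.83779645e+00]), 'wrist_force': array([0.27187325, 0.30764302, 0.46137646]), 'wrist_torque': array([-0.00265122,  0.02148994, -0.02624967]), 'finger_force': 0.0, 'grip_width': 1.0020827409443616}
```

View pics/s1b.png

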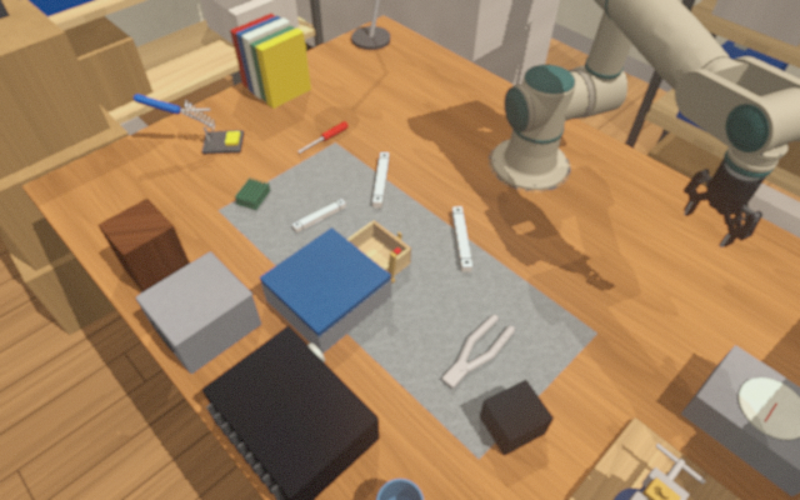

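View pics/t1b.png

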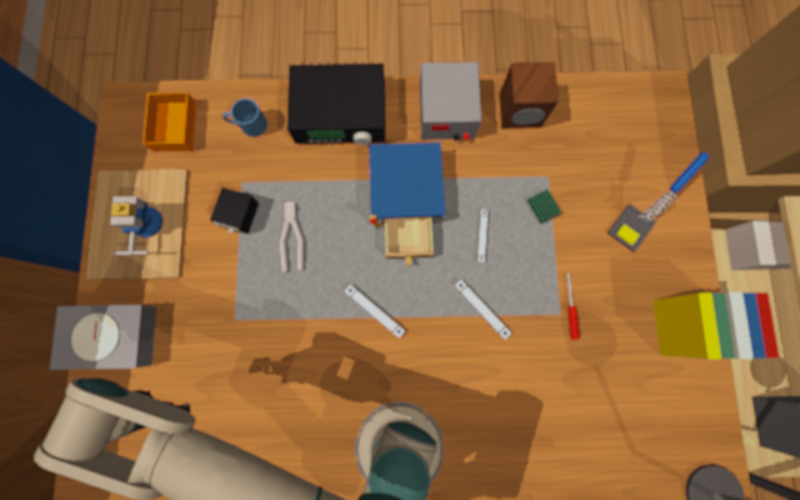

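The scene view shows the blue-topped cabinet at about (325,285), with the drawer opening toward the robot. In the top view there are three white bars. The shortest, at (483,235), is the spreader; the crimper is at (290,235), the heat sink at (543,207), the meter at (235,210) and the screwdriver at (572,305). I'll enlarge both views next.

```bash
python3 - <<'E'
from h import *
t=cv2.imread('pics/t1.png')[105:225,285:415]; s=cv2.imread('pics/s1.png')[145:285,200:340]
t=cv2.resize(t,None,fx=3,fy=3,interpolation=cv2.INTER_CUBIC);s=cv2.resize(s,None,fx=2.85,fy=2.85,interpolation=cv2.INTER_CUBIC)
o=np.zeros((400,790,3),np.uint8);o[:360,:390]=t;o[:s.shape[0],391:391+s.shape[1]]=s[:400]
cv2.imwrite('pics/c1.png',o)
# bar ends in top (800-scale)/1.25 at z=.018
for a,b in [((485,209),(481,262)),((460,282),(507,336)),((348,288),(402,333))]:
    p=[onz('t1',u/1.25,v/1.25,.018) for u,v in(a,b)];print(p,np.linalg.norm(p[0]-p[1]))
for u,v in [(290,235),(543,207),(235,210),(572,305)]: print(onz('t1',u/1.25,v/1.25,.02))
E
```

```text
[array([ 0.63796114, -0.25729979,  0.018     ]), array([ 0.48544057, -0.2379769 ,  0.018     ])] 0.1537397089377596
[array([ 0.43057207, -0.17714955,  0.018     ]), array([ 0.28221089, -0.29751303,  0.018     ])] 0.19104556408746387
[array([0.41925934, 0.13256176, 0.018     ]), array([ 0.29473724, -0.0142981 ,  0.018     ])] 0.19254499466075467
[0.57175035 0.29691735 0.02      ]
[ 0.64019979 -0.4218291   0.02      ]
[0.64785059 0.45658694 0.02      ]
[ 0.36221963 -0.47905422  0.02      ]
```

View pics/c1.png

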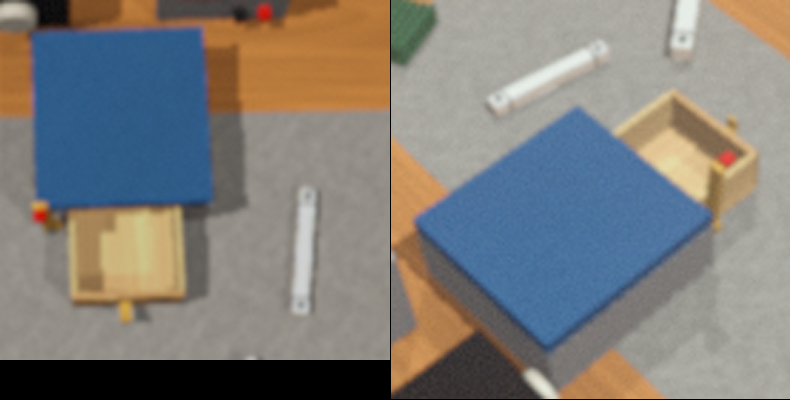

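The crop shows the roof corners in the top view at (37,207), (212,203), (202,29) and (33,31). The same corners in the scene view are at (712,213), (578,107), (417,220) and (548,348). The spreader ends are at (307,187) and (301,313) in the top view, and at (497,104) and (600,47) in the scene view.

```bash
python3 - <<'E'
from h import *
T=lambda u,v:('t1',285+u/3-.33,105+v/3-.33)
S=lambda u,v:('s1',200+(u-391)/2.85-.33,145+v/2.85-.33)
c={'FL':((37,207),(712,213)),'FR':((212,203),(578,107)),'BR':((202,29),(417,220)),'BL':((33,31),(548,348)),
'spA':((307,187),(497,104)),'spB':((301,313),(600,47)),'knob':((40,214),(727,157)),'panFR':((184,299),(673,92)),'panFL':((73,300),(756,152))}
P={k:tri(T(*a),S(*b)) for k,(a,b) in c.items()}
for k,p in P.items(): print(k,p.round(4), onz(*T(*c[k][0]),.088 if k[0] in'FB' else .018)[:2].round(4))
C=np.mean([onz(*T(*c[k][0]),.088) for k in('FL','FR','BR','BL')]+[onz(*S(*c[k][1]),.088) for k in('FL','FR','BR','BL')],0)
f=(P['BR']+P['BL']-P['FR']-P['FL']);l=P['FL']+P['BL']-P['FR']-P['BR']
print('C',C,'yaw',np.degrees([np.arctan2(f[1],f[0]),np.arctan2(-l[0],l[1])]),np.linalg.norm(f)/2,np.linalg.norm(l)/2)
a,b=P['spA'],P['spB'];print((a+b)/2,np.linalg.norm(a-b),np.degrees(np.arctan2(*(b-a)[1::-1])))
E
```

```text
FL [0.6018 0.0639 0.0854] [0.6018 0.0629]
FR [ 0.6045 -0.1337  0.0811] [ 0.6028 -0.1331]
BR [ 0.8116 -0.1283  0.0825] [ 0.8106 -0.1292]
BL [0.8117 0.0692 0.0834] [0.8121 0.0663]
spA [ 0.6356 -0.2503  0.018 ] [ 0.6388 -0.2538]
spB [ 0.4892 -0.2407  0.0101] [ 0.4875 -0.2388]
knob [0.5778 0.058  0.1451] [0.6116 0.0636]
panFR [ 0.5009 -0.1014  0.0516] [ 0.5064 -0.1036]
panFL [0.5004 0.0245 0.0593] [0.5075 0.0258]
C [ 0.70769259 -0.03035305  0.088     ] yaw [1.46875792 0.37409804] 0.20854557920022515 0.19760344456038526
[ 0.56241459 -0.24550013  0.01405578] 0.1469910895985963 176.2543944245381
```

{"method": "servo_tool", "body": {"moves": [[0.6,0,0,0,-6],[0.6,0,0,0,-6.4],[0.6,-20,-35,0,0],[0.6,-20,-35,0,0],[0.6,-20,-35,0,0],[0.6,-20,-35,0,0],[0.6,-20,-35,0,0],[0.6,-20,-35,0,0],[0.6,-20,-35,0,0],[0.6,-20,-35,0,0]]}}

```text
clock: 0.93
tcp_pos: [0.292, 0.2063, 0.2561]
ee_rot: [3.142, 0.0, 3.055]
wrist_force: [1.2, 0.7, 0.5]
grip_width: 0.601
finger_force: 0.0
```

{"method": "servo_tool", "body": {"moves": [[0.6,-20,-35,0,0],[0.6,-20,-35,0,0],[0.6,-20,-35,0,0],[0.6,-20,-35,0,0],[0.6,-20,-35,0,0],[0.6,-20,-35,0,0],[0.6,-20,-35,0,0],[0.6,-20,-35,0,0],[0.6,-20,-35,20,0],[0.6,-20,-35,20,0]]}}

```text
clock: 1.77
tcp_pos: [0.4589, -0.1549, 0.2193]
ee_rot: [-3.141, 0.002, 3.053]
wrist_force: [0.7, 1.2, 0.1]
grip_width: 0.601
finger_force: 0.0
```

{"method": "servo_tool", "body": {"moves": [[0.6,-20,-35,0,0],[0.6,-10,-15,0,0],[0.6,0,0,0,0]]}}

```text
clock: 2.02
tcp_pos: [0.484, -0.2081, 0.2175]
ee_rot: [3.141, -0.002, 3.051]
wrist_force: [0.6, -0.2, -0.4]
grip_width: 0.598
finger_force: 0.0
```

```bash
python3 - <<'E'
from h import *
s=snap('wrist','w1');print(arm.observe()['tcp_pos'],np.load('pics/w1.npz')['T'].round(3))
for n,p in dict(spA=(.6356,-.2503,.018),spB=(.489,-.2407,.018)).items(): print(n,proj('w1',p))
E
```

```text
[ 0.4836236  -0.20635466  0.21798414] [[ 0.091  0.942  0.322  0.4  ]
 [ 0.996 -0.086 -0.03  -0.2  ]
 [-0.001  0.324 -0.946  0.335]
 [ 0.     0.     0.     1.   ]]
spA [295.44264528 313.25515885]
spB [287.70779844 183.09062355]
```

View pics/w1.png

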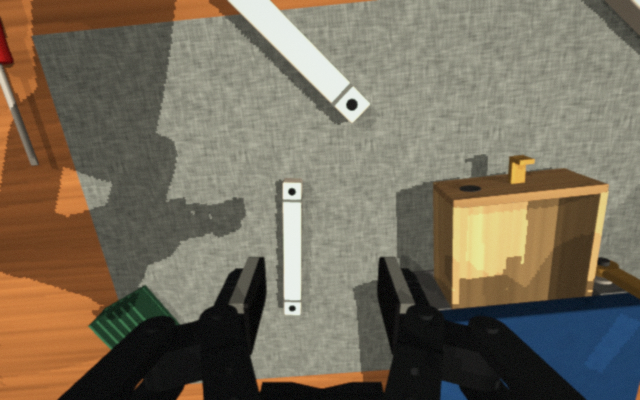

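The wrist view shows the spreader from (291,181) to (291,314). The drawer front panel's top edge runs from (434,186) to (607,182) on the outside and about (442,197) to (606,192) on the inside. The roof edge is near row 305.

```bash
python3 - <<'E'
from h import *
a=onz('w1',291.5,181,.018);b=onz('w1',291,314.5,.018);print(a,b,np.linalg.norm(a-b),np.degrees(np.arctan2(*(a-b)[1::-1])))
print('tri',tri(('w1',291.5,181),('t1',285+301/3,105+313/3)),tri(('w1',291.5,181),('s1',200+(605-391)/2.85,145+47/2.85)))
for u,v in[(434,186),(607,182),(442,197),(606,192)]:print('panel',onz('w1',u,v,.062))
for u,v in[(442,311),(640,303)]:print('roof',onz('w1',u,v,.088))
print('panelz',tri(('w1',434,186),('t1',285+69/3,105+300/3)),tri(('w1',434,186),('t1',285+184/3,105+299/3)))
o=arm.observe();print(o['tcp_pos'],o['ee_rot'])
E
```

```text
[ 0.48728327 -0.23687479  0.018     ] [ 0.63676133 -0.25529185  0.018     ] 0.1506083639171519 172.97603630263873
tri [ 0.4830464  -0.23576762  0.03552528] [ 0.4875421  -0.2359128   0.01196699]
panel [ 0.49004612 -0.11613299  0.062     ]
panel [0.49945    0.02425806 0.062     ]
panel [ 0.50019296 -0.10941515  0.062     ]
panel [0.50809959 0.02492315 0.062     ]
roof [ 0.59261008 -0.11597983  0.088     ]
roof [0.59962783 0.04852832 0.088     ]
panelz [ 0.59815584  0.02548889 -0.35272076] [ 0.50380827 -0.104106    0.02228759]
[ 0.4836236  -0.20635466  0.21798414] [ 3.14061922e+00 -2.17859815e-03  3.05188176e+00]
```

{"method": "servo_tool", "body": {"moves": [[0.6,0,0,0,1.9],[0.6,-22,-30,0,0],[0.6,0,0,40,0],[0.6,0,0,40,0],[0.6,0,0,40,0],[0.6,0,0,30,0],[0.6,0,0,0,0],[0.6,0,0,0,0]]}}

```text
clock: 2.73
tcp_pos: [0.5012, -0.2362, 0.0687]
ee_rot: [3.14, -0.003, 3.022]
wrist_force: [0.6, 1.0, 1.4]
grip_width: 0.603
finger_force: 0.0
```

```bash
python3 - <<'E'
from h import *
s=snap('wrist','w2');o=arm.observe();print(o['tcp_pos'],o['ee_rot'])
E
```

```text
[ 0.50256673 -0.23714795  0.07103557] [-3.14117711e+00  1.51694119e-03  3.02180685e+00]
```

View pics/w2.png

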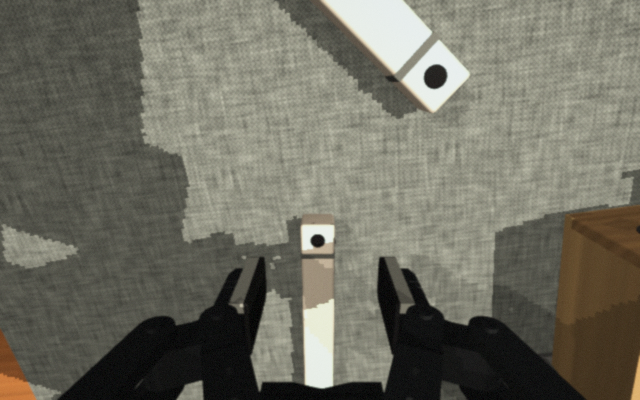

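The spreader is centred between the fingers, at column 318 against a jaw centre of 322, with its near end at row 216. I'll descend, grip and lift.

{"method": "servo_tool", "body": {"moves": [[0.6,0,0,25,0],[0.6,0,0,17,0],[0.6,0,0,0,0],[0,0,0,0,0],[0,0,0,0,0],[0,0,0,0,0],[0,0,0,0,0],[0,0,0,0,0],[0,0,0,0,0]]}}

```text
clock: 3.53
tcp_pos: [0.5035, -0.2382, 0.0303]
ee_rot: [-3.14, 0.004, 3.021]
wrist_force: [-0.8, 0.3, 7.0]
grip_width: 0.19
finger_force: 60.3
```

{"method": "servo_tool", "body": {"moves": [[0,0,0,-20,0],[0,0,0,-35,0],[0,0,0,-35,0],[0,0,0,-35,0],[0,0,0,-25,-4],[0,0,0,0,-4.3],[0,0,0,0,0],[0,0,0,0,0]]}}

```text
clock: 4.2
tcp_pos: [0.5019, -0.2374, 0.1777]
ee_rot: [-3.141, 0.001, -3.119]
wrist_force: [0.6, 0.1, -0.9]
grip_width: 0.191
finger_force: 59.4
```

{"method": "servo_tool", "body": {"moves": [[0,10,32,0,0],[0,10,32,0,0],[0,10,32,0,0],[0,10,32,0,0],[0,10,32,0,0],[0,8,28,0,0],[0,0,0,0,0],[0,0,0,0,0]]}}

```text
clock: 4.87
tcp_pos: [0.4387, -0.0499, 0.1765]
ee_rot: [3.141, -0.001, -3.117]
wrist_force: [-0.3, -0.3, -1.2]
grip_width: 0.193
finger_force: 59.4
```

```bash
python3 - <<'E'
from h import *
snap('wrist','w3');snap('top','t3');snap('scene','s3');o=arm.observe();print(o['tcp_pos'],o['ee_rot'])
w=cv2.imread('pics/w3.png');t=cv2.imread('pics/t3.png')[140:220,290:390];s=cv2.imread('pics/s3.png')[140:240,240:350]
O=np.zeros((600,800,3),np.uint8);O[:300,:480]=cv2.resize(w,(480,300));O[300:,:375]=cv2.resize(t,(375,300),interpolation=2);O[300:,400:730]=cv2.resize(s,(330,300),interpolation=2)
cv2.imwrite('pics/c3.png',O)
E
```

```text
[ 0.43937352 -0.05155535  0.17678757] [ 3.14153318e+00 -9.56130380e-04 -3.11897372e+00]
```

View pics/c3.png

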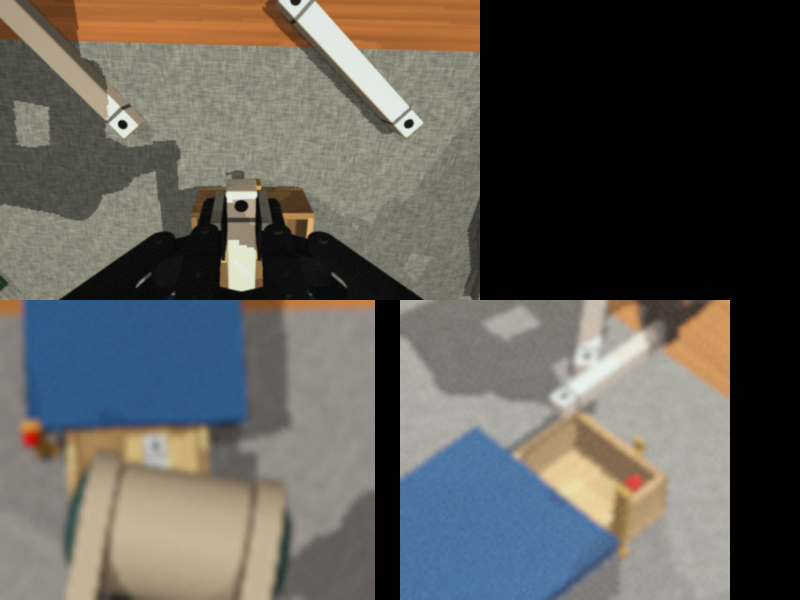

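The combined picture shows the spreader gripped above the drawer. In the scene crop its far end is at about (560,400), the panel's outer top corners are near (581,411) and (665,482), and the roof edge runs from (477,428) to (618,545).

```bash
python3 - <<'E'
from h import *
S=lambda u,v:('s3',240+(u-400)/3-.33,140+(v-300)/3-.33)
T=lambda u,v:('t3',290+u/3.75-.33,140+(v-300)/3.75-.33)
for p in[(581,411),(665,482)]:print('pan',onz(*S(*p),.062))
for p in[(477,428),(618,545)]:print('roof',onz(*S(*p),.088))
for p in[(25,427),(245,418)]:print('roofT',onz(*T(*p),.088))
for p in[(69,299),(73+0,300),(184,299)]:print('panT',onz('t1',285+p[0]/3-.33,105+p[1]/3-.33,.062))
print('far end',onz(*S(560,400),.168),onz(*T(153,434),.169))
# wrist edges: white far end / panel vertical profile
im=cv2.imread('pics/w1.png');g=im[150:330,540].astype(int)
d=np.abs(np.diff(g,axis=0)).sum(1);i=np.where(d>25)[0];print([(150+k,d[k]) for k in i])
E
```

```text
pan [ 0.5035305  -0.09253446  0.062     ]
pan [0.50784003 0.03280897 0.062     ]
roof [ 0.60817344 -0.12787806  0.088     ]
roof [0.60707397 0.07109456 0.088     ]
roofT [0.60233672 0.06517083 0.088     ]
roofT [ 0.60699062 -0.132181    0.088     ]
panT [0.50110611 0.02906319 0.062     ]
panT [0.49988371 0.02457285 0.062     ]
panT [ 0.4988083  -0.10030867  0.062     ]
far end [ 0.57253753 -0.04206213  0.168     ] [ 0.57301242 -0.04664361  0.169     ]
[(np.int64(151), np.int64(26)), (np.int64(155), np.int64(28)), (np.int64(165), np.int64(30)), (np.int64(168), np.int64(85)), (np.int64(169), np.int64(64)), (np.int64(170), np.int64(42)), (np.int64(189), np.int64(62)), (np.int64(190), np.int64(131)), (np.int64(191), np.int64(79)), (np.int64(198), np.int64(62)), (np.int64(199), np.int64(70)), (np.int64(206), np.int64(40)), (np.int64(264), np.int64(26)), (np.int64(299), np.int64(70)), (np.int64(300), np.int64(93)), (np.int64(301), np.int64(57)), (np.int64(313), np.int64(38)), (np.int64(314), np.int64(42))]
```

{"method": "servo_tool", "body": {"moves": [[0,-12,0,0,0],[0,-11,0,25,0],[0,0,0,25,0],[0,0,0,20,0],[0,0,0,10,0],[0,0,0,2,0],[0,0,0,0,0],[0,0,0,0,0]]}}

```text
clock: 5.68
tcp_pos: [0.4631, -0.0508, 0.0965]
ee_rot: [-3.141, 0.002, -3.118]
wrist_force: [0.2, -0.2, -0.1]
grip_width: 0.193
finger_force: 59.4
```

{"method": "servo_tool", "body": {"moves": [[0,0,0,3,0],[0,0,0,1,0],[0,0,0,0,0],[0,0,0,0,0]]}}

```text
clock: 6.02
tcp_pos: [0.463, -0.0505, 0.0921]
ee_rot: [-3.141, 0.002, -3.117]
wrist_force: [0.9, -0.9, 2.1]
grip_width: 0.19
finger_force: 59.7
```

```bash
python3 - <<'E'
from h import *
snap('scene','s4');o=arm.observe();print(o['tcp_pos'],o['wrist_force'])
s=cv2.imread('pics/s4.png')[140:240,240:350]
cv2.imwrite('pics/c4.png',cv2.resize(s,None,fx=5,fy=5,interpolation=2))
E
```

```text
[ 0.46294826 -0.0505095   0.09209969] [-0.25770385 -0.58568283  3.15531892]
```

View pics/c4.png

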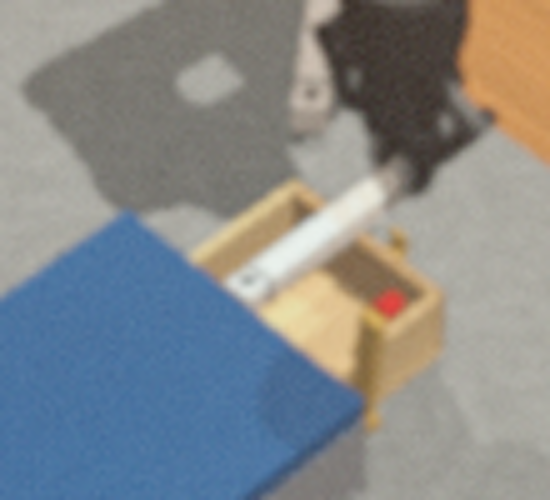

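The spreader rests on the front panel (about 3 N), with its far end just short of the roof edge at about (255,280). I'll release it so it tips in.

{"method": "servo_tool", "body": {"moves": [[0.4,0,0,0,0],[0.4,0,0,0,0],[0.4,0,0,0,0],[0.4,0,0,0,0],[0.4,0,0,0,0],[0.4,0,0,0,0],[0.4,0,0,0,0]]}}

```text
clock: 6.65
tcp_pos: [0.4623, -0.0503, 0.0912]
ee_rot: [3.141, -0.0, -3.117]
wrist_force: [-0.4, 0.1, 0.6]
grip_width: 0.401
finger_force: 0.0
```

```bash
python3 - <<'E'
from h import *
snap('scene','s5');snap('wrist','w5');o=arm.observe();print(o['tcp_pos'],o['wrist_force'])
s=cv2.imread('pics/s5.png')[140:240,240:350];w=cv2.imread('pics/w5.png')[150:,170:470]
O=np.zeros((480,800,3),np.uint8);O[:400,:440]=cv2.resize(s,None,fx=4,fy=4,interpolation=2);O[:w.shape[0],450:750]=w
cv2.imwrite('pics/c5.png',O)
E
```

```text
[ 0.46237643 -0.05035624  0.09124468] [ 0.19465359  0.37465238 -0.14402779]
```

View pics/c5.png

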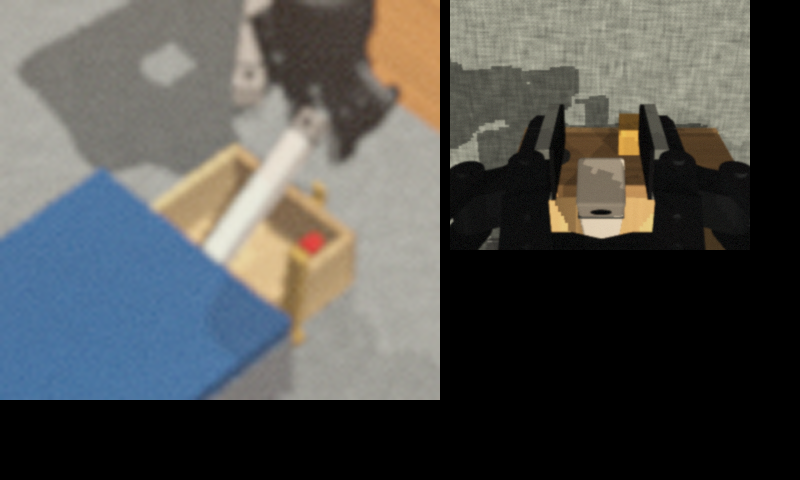

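The spreader has tipped: its far end is under the roof and its near end is raised, at scene crop (312,112). In the wrist crop the end face spans (577–625, 158–217).

```bash
python3 - <<'E'
from h import *
S=lambda u,v:('s5',240+u/4-.37,140+v/4-.37)
e=tri(('w5',321,366.5),S(314,112));print(e, np.linalg.norm(ray('w5',321,366)[0]-e))
h=tri(('w5',321,362),S(308,123))
# depth from width 18 mm -> 48px
o,r=ray('w5',321,366.5);K=np.load('pics/w5.npz')['K'];print(o+r*K[0,0]*.018/47.5)
o,r=ray('w5',321,308);print(o+r*K[0,0]*.018/47)
E
```

```text
[ 0.47148432 -0.0488202   0.1127928 ] 0.13373053320924727
[ 0.48083996 -0.0500325   0.10448755]
[ 0.46075634 -0.05052413  0.09608411]
```

{"method": "servo_tool", "body": {"moves": [[0.4,-8,0,-10,0],[0.4,-8,0,-1,0],[0.4,0,0,0,0],[0,0,0,0,0],[0,0,0,0,0],[0,0,0,0,0],[0,0,0,0,0],[0,0,0,0,0]]}}

```text
clock: 7.42
tcp_pos: [0.4782, -0.0499, 0.1021]
ee_rot: [3.141, -0.0, -3.117]
wrist_force: [-1.3, 0.2, -0.4]
grip_width: 0.199
finger_force: 60.3
```

{"method": "servo_tool", "body": {"moves": [[0,0,0,-2,0],[0,-10,0,0,0],[0,-10,0,0,0],[0,-10,0,0,0],[0,-10,0,0,0],[0,-10,0,0,0],[0,-5,0,0,0],[0,-5,0,0,0],[0,0,0,0,0],[0,0,0,0,0]]}}

```text
clock: 8.25
tcp_pos: [0.5381, -0.0485, 0.1041]
ee_rot: [3.141, -0.001, -3.117]
wrist_force: [-1.0, 0.2, 0.0]
grip_width: 0.203
finger_force: 60.3
```

```bash
python3 - <<'E'
from h import *
snap('scene','s6');snap('wrist','w6');o=arm.observe();print(o['tcp_pos'],o['wrist_force'],o['grip_width'])
s=cv2.imread('pics/s6.png')[140:240,240:350];w=cv2.imread('pics/w6.png')[150:,170:470]
O=np.zeros((480,800,3),np.uint8);O[:400,:440]=cv2.resize(s,None,fx=4,fy=4,interpolation=2);O[:w.shape[0],450:750]=w
cv2.imwrite('pics/c6.png',O)
E
```

```text
[ 0.53799637 -0.04851226  0.10419755] [0.95396114 0.12028882 0.46099907] 0.19386110023184877
```

View pics/c6.png

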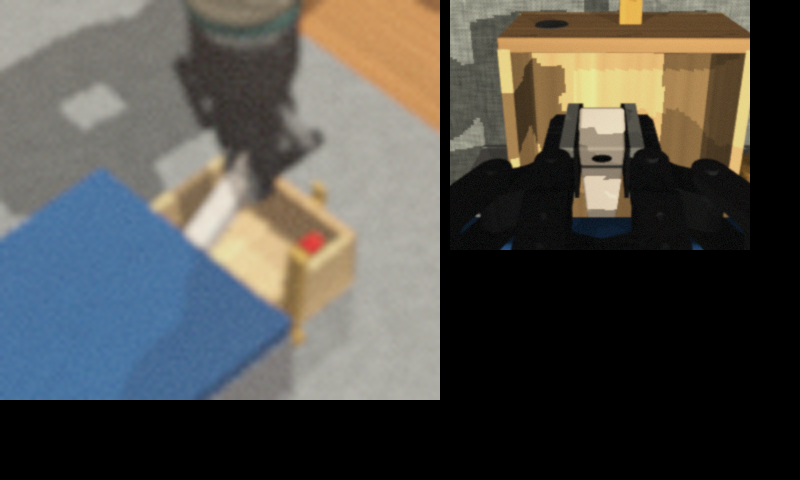

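The near end is now inside the panel and the bar is still tilted, with its far part under the roof and no contact force. I'll go a little further in, release so gravity flattens it, and raise the tool.

{"method": "servo_tool", "body": {"moves": [[0,-3,0,0,0],[0,0,0,2,0],[0,0,0,0,0],[0.35,0,0,0,0],[0.35,0,0,0,0],[0.35,0,0,0,0],[0.35,0,0,0,0],[0.35,0,0,0,0],[0.35,0,0,0,0],[0.35,0,0,0,0]]}}

```text
clock: 9.18
tcp_pos: [0.5414, -0.0484, 0.1023]
ee_rot: [3.142, 0.0, -3.117]
wrist_force: [-0.6, 0.2, 0.1]
grip_width: 0.352
finger_force: 0.0
```

{"method": "servo_tool", "body": {"moves": [[0.35,10,0,-30,0],[0.35,10,0,-30,0],[0.35,10,0,-30,0],[0.35,10,0,-10,0],[0,0,0,0,0],[0,0,0,0,0],[0,0,0,0,0]]}}

```text
clock: 9.77
tcp_pos: [0.5012, -0.0493, 0.2007]
ee_rot: [3.141, -0.002, -3.117]
wrist_force: [0.4, 0.2, 0.4]
grip_width: 0.002
finger_force: 0.0
```

```bash
python3 - <<'E'
from h import *
snap('wrist','w7');snap('scene','s7');o=arm.observe();print(o['tcp_pos'],o['wrist_force'],o['grip_width'])
for n,(z) in dict(floor=.03).items():
  for x in(.515,.60,.665):
    print(x,proj('w7',(x,-.0485,.03)).round(),proj('w7',(x,-.0485,.06)).round())
im=cv2.imread('pics/w7.png');hsv=cv2.cvtColor(im,cv2.COLOR_BGR2HSV)
m=((hsv[...,1]<60)&(hsv[...,2]>150)).astype(np.uint8)
n,l,st,c=cv2.connectedComponentsWithStats(m)
for i in range(1,n):
  if st[i,4]>150: print(st[i],c[i].round())
E
```

```text
[ 0.50109824 -0.04930228  0.2003933 ] [ 0.34034574  0.36643126 -0.17471028] 0.0022027937750275554
0.515 [322. 199.] [322. 211.]
0.6 [320. 283.] [320. 302.]
0.665 [318. 339.] [318. 361.]
[  71    0   95   78 2840] [122.  34.]
[ 451    0   94   81 3255] [503.  35.]
[525  61  39  41 760] [544.  82.]
[148  63  42  40 829] [168.  82.]
[334  73  21  22 182] [345.  82.]
[257  84  41  21 264] [281.  96.]
[396  87  42  20 241] [420.  99.]
[205 102  26  24 215] [215. 115.]
[331 103  37  32 384] [351. 115.]
[251 104  26  28 218] [262. 118.]
[388 107  36  52 489] [403. 131.]
[470 107  34  32 282] [486. 120.]
[263 119  29  38 273] [274. 137.]
[172 128  25  32 225] [184. 146.]
[234 130  21  31 263] [245. 145.]
[300 130  32  24 200] [317. 141.]
[365 133  24  30 245] [377. 147.]
[443 134  22  32 204] [452. 151.]
[498 136  25  30 204] [510. 150.]
[416 176  26  28 236] [430. 188.]
[313 215  19  39 721] [322. 234.]
[205 228  28  20 184] [220. 237.]
[455 233  17  21 159] [463. 243.]
[477 257  23  22 155] [488. 267.]
```

```bash
python3 - <<'E'
from h import *
s=cv2.imread('pics/s7.png')[140:240,240:350];w=cv2.imread('pics/w7.png')[130:330,220:440]
O=np.zeros((400,800,3),np.uint8);O[:320,:352]=cv2.resize(s,None,fx=3.2,fy=3.2,interpolation=2);O[:,360:800]=cv2.resize(w,None,fx=2,fy=2,interpolation=2)
cv2.imwrite('pics/c7.png',O)
E
```

```text
(no output)
```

View pics/c7.png

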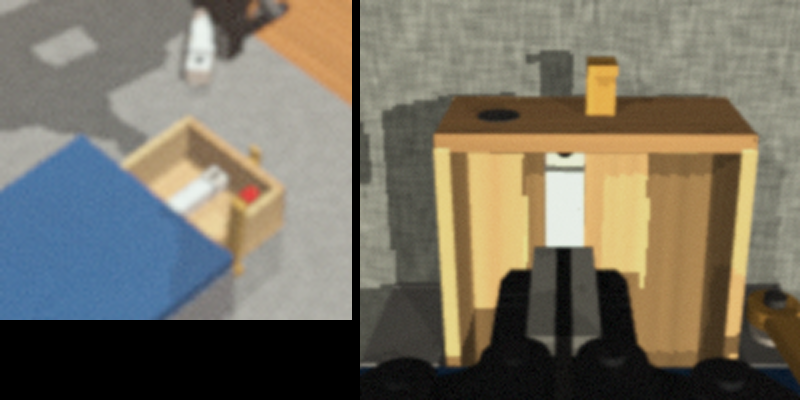

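The spreader lies in the drawer with its near end against the front panel. In the wrist crop it spans columns 545–585, with its groove at row 168. I'll check the flatness from its apparent width and both views.

```bash
python3 - <<'E'
from h import *
im=cv2.imread('pics/w7.png');hsv=cv2.cvtColor(im,cv2.COLOR_BGR2HSV)
for v in (211,214,217,222,226,230,236,242,248,251):
  r=(hsv[v,295:350,1]<60)&(hsv[v,295:350,2]>90); i=np.where(r)[0]
  print(v,295+i.min() if len(i) else 0,295+i.max() if len(i) else 0,len(i))
for x in(.52,.555):
  for z in(.03,.05): a=proj('w7',(x,-.0485-.009,z));b=proj('w7',(x,-.0485+.009,z));print(x,z,a.round(1),b.round(1))
S=lambda u,v:('s7',240+u/3.2-.35,140+v/3.2-.35)
print('groove tri', tri(('w7',220+565/2-.25,130+168/2-.25),S(211,175)), 'hole', tri(('w7',220+565/2,130+153/2),S(216,170)))
print([ (z,onz('w7',502.25,213.75,z)[:2].round(4)) for z in()])
E
```

```text
211 313 331 19
214 313 331 19
217 313 331 19
222 313 331 19
226 313 331 19
230 313 331 19
236 313 331 19
242 313 331 19
248 313 331 19
251 313 331 19
0.52 0.03 [311.6 203.9] [332.1 204.4]
0.52 0.05 [311. 212.] [332.8 212.5]
0.555 0.03 [311.1 240. ] [330.8 240.5]
0.555 0.05 [310.4 250.1] [331.4 250.6]
groove tri [0.53022529 0.0324886  0.11475875] hole [0.52426068 0.03127807 0.11646748]
[]
```

{"method": "servo_tool", "body": {"moves": [[0,-22,0,0,0],[0,-22,0,30,0],[0,0,0,40,0],[0,0,0,40,0],[0,0,0,20,0],[0,0,0,10,0],[0,0,0,3,0],[0,0,0,0,0],[0,0,0,0,0]]}}

```text
clock: 10.62
tcp_pos: [0.5465, -0.0485, 0.061]
ee_rot: [-3.141, 0.003, -3.117]
wrist_force: [1.1, 0.5, -0.1]
grip_width: -0.001
finger_force: 0.0
```

{"method": "servo_tool", "body": {"moves": [[0,0,0,1,0],[0,0,0,1,0],[0,0,0,1,0],[0,0,0,0,0]]}}

```text
clock: 10.95
tcp_pos: [0.5455, -0.0484, 0.0567]
ee_rot: [-3.142, 0.001, -3.117]
wrist_force: [-0.8, -0.9, -0.1]
grip_width: -0.0
finger_force: 0.0
```

There was no contact down to tip height 0.032 m, so the spreader lies flat. Next I'll lift out and go round to the push disc.

{"method": "servo_tool", "body": {"moves": [[0,0,0,-40,0],[0,0,0,-40,0],[0,35,-12,0,0],[0,35,-12,0,0],[0,20,0,0,0],[0,0,0,40,0],[0,0,0,40,0],[0,0,0,2,0],[0,0,0,0,0],[0,0,0,0,0]]}}

```text
clock: 11.78
tcp_pos: [0.457, -0.0747, 0.0561]
ee_rot: [-3.141, 0.002, -3.117]
wrist_force: [0.4, -0.6, -0.1]
grip_width: -0.0
finger_force: 0.0
```

{"method": "servo_tool", "body": {"moves": [[0,-10,0,0,0],[0,-8,0,0,0],[0,-6,0,0,0],[0,-5,0,0,0],[0,-5,0,0,0],[0,-5,0,0,0]]}}

```text
clock: 12.28
tcp_pos: [0.4954, -0.0736, 0.0546]
ee_rot: [-3.142, -0.0, -3.117]
wrist_force: [-3.6, -0.7, 1.4]
grip_width: 0.001
finger_force: 1.2
```

{"method": "servo_tool", "body": {"moves": [[0,-6,0,0,0],[0,-6,0,0,0],[0,-6,0,0,0],[0,-6,0,0,0],[0,-6,0,0,0],[0,-6,0,0,0],[0,-6,0,0,0],[0,-6,0,0,0],[0,-6,0,0,0],[0,-6,0,0,0]]}}

```text
clock: 13.12
tcp_pos: [0.5555, -0.0722, 0.0541]
ee_rot: [-3.142, -0.0, -3.117]
wrist_force: [-2.1, -1.7, 1.9]
grip_width: 0.005
finger_force: 1.3
```

{"method": "servo_tool", "body": {"moves": [[0,-6,0,0,0],[0,-5,0,0,0],[0,-5,0,0,0],[0,-4,0,0,0],[0,-3,0,0,0],[0,-2,0,0,0],[0,0,0,0,0]]}}

```text
clock: 13.7
tcp_pos: [0.5804, -0.0713, 0.0542]
ee_rot: [3.141, 0.001, -3.117]
wrist_force: [-0.6, 0.3, -1.0]
grip_width: 0.0
finger_force: 0.0
```

{"method": "servo_tool", "body": {"moves": [[0,-4,0,0,0],[0,-3,0,0,0],[0,-2,0,0,0],[0,-2,0,0,0],[0,-1,0,0,0],[0,0,0,0,0]]}}

```text
clock: 14.2
tcp_pos: [0.5916, -0.0711, 0.054]
ee_rot: [3.141, -0.002, -3.117]
wrist_force: [-4.5, 0.4, 0.3]
grip_width: 0.002
finger_force: 0.0
```

{"method": "servo_tool", "body": {"moves": [[0,-1,0,0,0],[0,-1,0,0,0],[0,-1,0,0,0],[0,0,0,0,0]]}}

```text
clock: 14.53
tcp_pos: [0.5915, -0.0716, 0.0528]
ee_rot: [3.141, -0.01, -3.118]
wrist_force: [-21.2, -2.2, 5.5]
grip_width: 0.001
finger_force: 0.0
```

The drawer hit its hard stop at tool x = 0.5915 with −21 N, so it is home. I'll back off and go over and beyond the knob.

{"method": "servo_tool", "body": {"moves": [[0,10,0,0,0],[0,10,0,0,0],[0,0,0,-38,0],[0,0,0,-38,0],[0,0,0,-38,0],[0,0,0,-36,0],[0,-3,34,0,0],[0,-3,34,0,0],[0,-3,34,0,0],[0,-3,34,0,0]]}}

```text
clock: 15.37
tcp_pos: [0.584, 0.0661, 0.205]
ee_rot: [3.141, 0.002, -3.118]
wrist_force: [0.4, -0.1, -0.6]
grip_width: -0.001
finger_force: 0.0
```

{"method": "servo_tool", "body": {"moves": [[0,0,36,0,0],[0,0,0,30,0],[0,0,0,20,0],[0,0,0,0,0],[0,0,0,0,0]]}}

```text
clock: 15.78
tcp_pos: [0.5825, 0.1007, 0.1537]
ee_rot: [3.142, -0.002, -3.117]
wrist_force: [0.6, -1.0, 0.8]
grip_width: 0.002
finger_force: 0.0
```

{"method": "servo_tool", "body": {"moves": [[0,0,-10,0,0],[0,0,-10,0,0],[0,0,-10,0,0],[0,0,-10,0,0],[0,0,-10,0,0]]}}

```text
clock: 16.2
tcp_pos: [0.5843, 0.049, 0.1551]
ee_rot: [3.141, 0.001, -3.118]
wrist_force: [0.4, -0.1, 0.1]
grip_width: -0.0
finger_force: 0.3
```

{"method": "servo_tool", "body": {"moves": [[0,0,-10,0,0],[0,0,-10,0,0],[0,0,-10,0,0],[0,0,-5,5,0],[0,0,0,0,0]]}}

```text
clock: 16.62
tcp_pos: [0.5853, 0.0136, 0.1495]
ee_rot: [-3.14, 0.001, -3.119]
wrist_force: [-0.0, 0.5, 0.0]
grip_width: -0.0
finger_force: 0.2
```

```bash
python3 - <<'E'
from h import *
import time
for n in('scene','top'):
  c=snap(n,n[0]+'8');hsv=cv2.cvtColor(c['frame'],cv2.COLOR_BGR2HSV)
  m=(((hsv[...,0]<6)|(hsv[...,0]>174))&(hsv[...,1]>150)&(hsv[...,2]>100)).astype(np.uint8)
  k,l,st,ce=cv2.connectedComponentsWithStats(m)
  print(n,[(st[i,4],ce[i].round(1)) for i in range(1,k) if st[i,4]>5])
th=np.radians([95,70,60,50,40,30])
for t in th: print(np.degrees(t),proj('s8',(.578,.05-.095*np.cos(t),.045+.095*np.sin(t))).round(1),proj('t8',(.578,.05-.095*np.cos(t),.045+.095*np.sin(t))).round(1))
print(arm.observe()['tcp_pos'])
E
```

```text
scene [(np.int32(70), array([199.1,  19.2])), (np.int32(7), array([189.6,  39. ])), (np.int32(6), array([194.7,  61.5])), (np.int32(85), array([265.8, 105. ]))]
top [(np.int32(55), array([351.6, 101.5])), (np.int32(24), array([372.6, 108.8])), (np.int32(16), array([317. , 177.4])), (np.int32(429), array([613.3, 260.2])), (np.int32(169), array([458.5, 257.7]))]
95.0 [316.9 201. ] [297.5 176.8]
70.0 [306.5 194. ] [310.2 176.9]
59.99999999999999 [302.8 192.6] [314.9 177.4]
50.0 [299.6 192.2] [319.1 178. ]
40.0 [296.9 192.6] [322.7 178.8]
29.999999999999996 [294.8 193.9] [325.5 179.7]
[0.58476113 0.01521592 0.14898432]
```

The knob shows at top pixel (317,177), so the bar is at about 55°. I'll swing it on down.

{"method": "servo_tool", "body": {"moves": [[0,1,-8,8,0],[0,1,-8,8,0],[0,0,-8,9,0],[0,0,-8,9,0],[0,0,0,8,0],[0,0,0,8,0],[0,0,0,8,0],[0,0,0,6,0],[0,0,0,4,0],[0,0,0,0,0]]}}

```text
clock: 17.55
tcp_pos: [0.5831, -0.0161, 0.08]
ee_rot: [3.141, -0.002, -3.117]
wrist_force: [-0.2, -0.3, -0.2]
grip_width: -0.001
finger_force: 0.0
```

{"method": "servo_tool", "body": {"moves": [[0,0,0,1,0],[0,0,0,1,0],[0,0,0,0,0]]}}

```text
clock: 17.8
tcp_pos: [0.5838, -0.0163, 0.0795]
ee_rot: [3.142, 0.001, -3.117]
wrist_force: [-0.3, 0.0, -0.4]
grip_width: 0.002
finger_force: 0.0
```

Close to the end of travel; I'll press on in 1 mm steps until it bottoms.

{"method": "servo_tool", "body": {"moves": [[0,0,0,1,0],[0,0,0,1,0],[0,0,0,0,0]]}}

```text
clock: 18.05
tcp_pos: [0.5839, -0.0164, 0.078]
ee_rot: [-3.142, 0.001, -3.117]
wrist_force: [-1.2, 0.2, 3.8]
grip_width: 0.003
finger_force: 1.5
```

{"method": "servo_tool", "body": {"moves": [[0,0,0,1,0],[0,0,0,1,0],[0,0,0,0,0],[0,0,0,0,0]]}}

```text
clock: 18.38
tcp_pos: [0.5841, -0.0165, 0.0776]
ee_rot: [-3.141, 0.002, -3.117]
wrist_force: [-6.7, 0.4, 14.9]
grip_width: -0.002
finger_force: 6.7
```

The bar bottomed with 15 N at tip height 0.053 m, which is where a level bar's top edge should be. I'll retreat and check.

{"method": "servo_tool", "body": {"moves": [[0,0,0,-10,0],[0,0,0,-30,0],[0,0,0,-35,0],[0,20,0,-35,0],[0,30,0,-30,0],[0,30,0,0,0],[0,30,0,0,0],[0,0,0,0,0],[0,0,0,0,0]]}}

```text
clock: 19.13
tcp_pos: [0.4734, -0.0191, 0.2152]
ee_rot: [-3.142, 0.001, -3.118]
wrist_force: [-0.1, -0.2, 0.6]
grip_width: 0.0
finger_force: 0.0
```

```bash
python3 - <<'E'
from h import *
P=[]
for n in('scene','top','wrist'):
  f=n[0]+'9';c=snap(n,f);hsv=cv2.cvtColor(c['frame'],cv2.COLOR_BGR2HSV)
  m=(((hsv[...,0]<6)|(hsv[...,0]>174))&(hsv[...,1]>150)&(hsv[...,2]>80)).astype(np.uint8)
  k,l,st,ce=cv2.connectedComponentsWithStats(m)
  print(n,[(st[i,4],ce[i].round(1)) for i in range(1,k) if st[i,4]>3])
  for t in(0,5,10): 
    a=np.radians(t);print(t,proj(f,(.578,.05-.095*np.cos(a),.045+.095*np.sin(a))).round(1))
o=arm.observe();print(o['tcp_pos'],o['wrist_force'])
# drawer/front change vs closed: yellow wood pixels beyond the face in top view
for u,v in[(.55,-.03),(.52,-.03)]: 
  p=proj('w9',(u,v,.06)).astype(int);print(p,cv2.imread('pics/w9.png')[p[1],p[0]])
E
```

```text
scene [(np.int32(73), array([198.3,  19.8])), (np.int32(6), array([188.7,  35.5])), (np.int32(6), array([190.7,  43.5])), (np.int32(9), array([193.1,  54.9])), (np.int32(109), array([267.8, 104.1])), (np.int32(4), array([292.5, 201.5]))]
0 [292.4 202. ]
5 [292.4 200.2]
10 [292.6 198.6]
top [(np.int32(56), array([351.8, 101.5])), (np.int32(25), array([372.5, 108.6])), (np.int32(429), array([613.3, 260.2])), (np.int32(165), array([458.5, 257.7]))]
0 [329.  182.9]
5 [328.9 182.4]
10 [328.7 181.8]
wrist [(np.int32(72), array([284.7, 288.5]))]
0 [291.9 286.2]
5 [291.5 291.1]
10 [292.  296.4]
[ 0.4749197  -0.01910154  0.21491905] [ 0.52460486 -0.24173869  0.17121108]
[307 268] [63 70 71]
[307 238] [130 145 145]
```

```bash
python3 -c "
from station import arm
print(arm.sign_off())"
```

```text
the job is handed in; nothing more can be done
None
```

I put the spreader in the drawer and handed the job in, with the drawer pushed home and the bar down in its catch; by my measurements it lies flat, but the sign-off returned no verdict.

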